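# Close and pin a coverslip press and keep it shut

### The arm

A 6-joint arm with a two-finger parallel gripper is mounted at the origin on a cart in front of the work surface, level with it; the furniture and walls round the work are solid. World frame = base frame: x ahead of the robot, y to its left, z up, the work surface at z = 0. Lengths are in m, angles in rad, forces in N, time in s.
With the tool pointing down it reaches from about 0.35 to 0.85 m from the base axis. Payload 8.1 kg.
Tool frame: the origin (TCP) lies midway between the tips of the shut fingers; the grasp point (between the pads) lies robot.tcp_to_grasp behind it (robot.tcp_to_grasp is the distance from the TCP to the grasp point, in m); x points along the fingers, z is the direction in which the jaws open and shut, and the axes are right-handed (so a half turn about x gives the same grasp; the last joint's range is limited). The gripper opens to 93 mm and grips with 3 to 60 N. Pads are 15 mm wide; open, the fingers measure 128 mm over their backs; the gripper's body (75 mm by 188 mm) begins 65 mm behind the grasp point.
Start: joints at [-1.412, 0.13, 1.488, -0, 1.523, -0.085], TCP at [0.145, -0.582, 0.219] pointing down, gripper open.
Joint ranges: [-2.96, 2.96], [-0.89, 2.26], [0.02, 2.5], [-1.34, 4.48], [0, 2.73], [-2.66, 2.66]. Speed limits (rad/s): [2.39, 2.39, 2.79, 3.14, 3.14, 3.14].

### API

Orientations are given as a rotation vector (axis times angle).
In Python, from plant import sensors, snapshot, finish_job, masks_of, robot gives the robot as it stands.
- The arm moves only by the shell command python3 -m jog 'ROWS' [FORCE]. ROWS is JSON, a list of rows, each an object of numbers: "fingers": the finger opening in mm, from 0 to 93; "dx", "dy", "dz": the shift along the tool's x, y, z in units of 25 mm (1.0 is 25 mm); "rx", "ry", "rz": the turn, a rotation vector about the tool's x, y, z in units of 5 degrees (1.0 is 5 degrees). In form: [{"fingers": .., "dx": .., "dy": .., "dz": .., "rx": .., "ry": .., "rz": ..}, ...]. A call has 1 to 20 rows; each row shifts and turns the pose as measured when the row begins, along the tool's axes as they then stand; what a row does not reach is not made up. A row lasts 1/10 s, in which the tool goes at most 50 mm and 8.59 degrees, less where a joint would pass 70% of its speed; a pose out of reach is approached as far as the arm can. A call is refused whole if a number of a shift passes 1 or a number of a turn 1, either way. A call with a gripper value outside its range is refused whole. The fingers move at their own pace and stop on an object; FORCE is the grip in N (left out, the last holds). Time passes only in rows, so rows that do not move let the fingers close. It gives the time, the measured TCP pose, the force and the opening at its end, in the units of the state.
- sensors.sense(): the state, without advancing time (a new reading comes with each control period).
- snapshot(name): name is "scene" or "top" or "wrist"; returns a dict with "pixels" (384x512x3 uint8, red, green, blue), "range_z" (384x512 float32, m along the optical axis (not along the pixel's ray), 0 where there is no reading), "fx", "fy", "cx", "cy" (pixels), "view" (4x4, takes a point from world to camera coordinates). Camera axes: x right, y up, looking along -z (the intrinsics and any distortion apply to the point x, -y, -z); pixel columns grow to the right and rows downward; lengths in m; the calibration is good to about 2 mm. A picture is of the moment at which its call begins.
- finish_job(): hands the job in, once; it reports no verdict.
Trained networks look in the newest picture that a camera, given by its name, has taken for a name from the list of things; names that differ only in an ending like _2 or _b are one class to them, and where a whole thing is asked for, a point or a joint stands for the part that bears it (a point fixed in the world has none). Each returns a list of dicts, best first, with "confidence" (0 to 1); they miss things now and then, are a little off and sometimes report something else, mostly with a low value. They report only what shows in the picture. A call takes as long as a camera call.
- masks_of(thing, camera): "mask" (384x512 bool, what is visible of it) and "location" ([row, column] in pixels, amid what is visible of it).
The state is a dict: "time_s": time; "joint_pos": joint angles; "qvel": joint speeds; "effort": joint torques, N m; "tool_pos": TCP position; "tcp_rot": TCP orientation; "ft_force": force on the tool from outside, world axes, zero at the start; "torque": the same for the moment, N m; "grip_width": finger opening in m.
Only numpy, scipy, OpenCV 4.12 (cv2) and the standard library are available. Lean on these libraries where they do the work, as an engineer would, in place of code of your own. Each camera call takes 0.05 s, during which the arm holds its last target.

### The job

Swing the lid of the coverslip press down onto its base, then take the red-knobbed steel pin out of its stand and push it down through the hole in the lid and the hole in the base below it, until its collar presses the lid fully shut against the springy pads. Finish while still holding the pin and pressing down: do not let go, or the lid springs ajar. Leave the two brown bottles and the yellow dish where they are.

Things in the scene. Friction and masses are not known exactly. Their poses are not given: they have to be found in the camera images.
- press: Coverslip press, fixed to the desk: blue base 104 x 80 mm and 26 mm high with an aluminium lug 36 mm wide at the front (-x side of the press), hinged aluminium lid. Origin at the underside, on the centre line; x points from the lug to the hinge, y along the hinge axis, z up. It may stand turned by up to 0.3 rad and at either of two places (the pin stand at the other). From this origin the base hole is at x = -60 mm, the hinge axis at x = +55 mm, height 30 mm.
- press_hole (a point): Centre of the mouth of the hole in the base lug, on top of the lug 30 mm above the desk. The hole is upright, goes right through the lug to the desk, 11 mm across with a small chamfer.
- lid_hinge (a point): Middle of the hinge axis, 30 mm above the desk. The axis runs along the y of press.
- lid_mark (a point): Middle of the orange push mark (22 x 50 mm) on the outer (upper) face of the lid, 80 mm from the hinge axis and 8 mm above the lid's underside. A good place to push the lid shut. The axes of this point turn with the lid: z is the outward normal of the lid's outer face, x points along the lid to the hinge.
- lid_hole (a point): Centre of the upper mouth of the hole in the lid's front tongue, 115 mm from the hinge axis. The tongue is 36 mm wide and 8 mm thick, the hole 11 mm across. With the lid shut it lies 8 mm above press_hole, on one axis with it.
- lid (a joint): Angle of the lid (rad): 0 fully shut (lid level), grows as it opens upward, at most 1.5. Starts between 0.9 and 1.3. Its hinge rubs (0.07 N m) so that the lid stays where it is left. From about 0.05 rad down its underside meets two rubber pads on a spring; let go, it rests about 0.04 to 0.05 rad (5 mm at the tongue) ajar. To shut it fully takes about 5 N down at the tongue; at 0 it stops hard.
- pin: Loose steel locking pin, 78 mm long, about 50 g; origin at the tip, z up along the pin to the knob. Shaft 8 mm in diameter, tapered over the last 7 mm, 34 mm long from tip to collar; collar 25 mm in diameter and 4 mm thick; above it a red round knob 18 mm in diameter and 40 mm tall. It stands upright in the pin stand, hung by its collar, tip 2 mm above the desk. Fully pushed in, with the lid shut, its tip is 4 mm above the desk.
- pin_knob (a point): Point on the pin's axis 61 mm above the tip, in the upper part of the red knob (17 mm below its top, 23 mm above the collar's top): grip here from above.
- pin_tip (a point): The pin's tip, on its axis.
- pin_stand: Grey block 46 x 46 x 36 mm, fixed to the desk, with an upright square 11 mm hole in the middle in which the pin hangs. Origin at the centre of its underside.
- brown_bottle_a: Brown bottle with a black cap, 30 mm across, 74 mm tall, loose, to be left alone. Origin at the centre of its underside.
- brown_bottle_b: The other brown bottle, same size, loose, to be left alone. Origin at the centre of its underside.
- yellow_dish: Closed yellow-tan petri dish, 56 mm across, 8 mm high, loose, to be left alone. Origin at the centre of its underside.

How it is judged:
By the outcome, as a careful person would: the job done as asked, in the order asked, and still so for the second after the job is handed in, while the arm keeps its last pose, push and grip.
It also fails if it takes over 53 s, if anything falls off the work surface, if the arm or the gripper's body presses on something with over 40 N, if the wrist force passes 120 N, or if a joint passes its speed limit or range.

## Working session

There is one attempt and no reset: what is moved stays moved. The work goes in short steps, Python scripts to look and compute and a shell command to move; the robot and the scene stay as the last step left them, time stands still between calls to the robot, and variables do not carry over. Pictures are saved under pics/ and viewed, and the job is handed in when it is done.

```bash
ls; mkdir -p pics; cat > h.py <<'E'
import numpy as np, cv2, json
from scipy.spatial.transform import Rotation as R
from plant import sensors, snapshot, finish_job, masks_of, robot
def save(s,n): cv2.imwrite('pics/'+n+'.png', cv2.cvtColor(s['pixels'],cv2.COLOR_RGB2BGR))
def cloud(s):
    z=s['range_z'];r,c=np.mgrid[0:384,0:512]
    P=np.stack([(c-s['cx'])/s['fx']*z,-(r-s['cy'])/s['fy']*z,-z],-1)
    V=np.linalg.inv(np.array(s['view']))
    return P@V[:3,:3].T+V[:3,3]
def proj(s,p):
    q=np.array(s['view'])@np.append(p,1); 
    return (s['cy']-s['fy']*q[1]/-q[2], s['cx']+s['fx']*q[0]/-q[2])
E
python3 - <<'E'
from h import *
print([x for x in dir(robot) if x[0]!='_'], robot.tcp_to_grasp)
st=sensors.sense(); print(st); print(R.from_rotvec(st['tcp_rot']).as_matrix().round(3))
for n in ['scene','top']:
    s=snapshot(n); save(s,n+'0'); C=cloud(s)
    print(n,[k for k in s], np.array(s['view']).round(3).tolist(), s['fx'])
    for t in ['press','lid_mark','pin','pin_knob','pin_stand','brown_bottle_a','yellow_dish']:
        for d in masks_of(t,n)[:3]:
            m=d['mask']&(s['range_z']>0); p=C[m]
            print(t,round(d['confidence'],2),d['location'],m.sum(),np.median(p,0).round(3),p.min(0).round(3),p.max(0).round(3))
E
```

```text
pics
['Unreachable', 'tcp_to_grasp'] 0.0188
{'time_s': 0.0, 'joint_pos': array([-1.41238277e+00,  1.31121036e-01,  1.48925719e+00, -6.44531537e-05,
        1.52302289e+00, -8.54374028e-02]), 'qvel': array([-8.66702768e-04,  7.83236185e-04,  6.22670627e-04,  1.48011606e-03,
        3.66908018e-04, -7.89736344e-05]), 'effort': array([-1.27796618e-03, -5.59857130e+01, -4.91752195e+01,  7.68499472e-02,
        3.57962621e-02, -1.35132364e-04]), 'tool_pos': array([ 0.14475102, -0.58169125,  0.21762356]), 'tcp_rot': array([ 1.02889932,  1.31614132, -1.02692292]), 'ft_force': array([-0.1518401 ,  0.53777736, -0.45038674]), 'torque': array([-0.00971975,  0.01041148,  0.02256998]), 'grip_width': 0.09308938848868815}
[[-0.     0.97   0.241]
 [ 0.002  0.241 -0.97 ]
 [-1.     0.    -0.002]]
scene ['pixels', 'range_z', 'fx', 'fy', 'cx', 'cy', 'view'] [[-0.858, -0.513, 0.024, 0.416], [0.305, -0.471, 0.828, -0.269], [-0.413, 0.718, 0.56, -0.598], [0.0, 0.0, 0.0, 1.0]] 393.4269553173353
press 0.78 [183.4, 286.0] 1671 [ 0.538 -0.202  0.027] [ 0.463 -0.395 -0.   ] [ 0.636 -0.177  0.142]
press 0.48 [23
[... 1061 characters left out ...]
.141]
pin 0.57 [198.0, 173.5] 126 [0.538 0.051 0.076] [0.53  0.043 0.035] [0.552 0.062 0.084]
pin_knob 0.47 [202.2, 171.1] 131 [0.538 0.051 0.075] [0.529 0.043 0.034] [0.552 0.064 0.084]
pin_stand 0.82 [204.5, 174.1] 476 [0.536 0.051 0.035] [ 0.517  0.031 -0.003] [0.563 0.084 0.079]
brown_bottle_a 0.72 [146.9, 254.3] 247 [ 0.644 -0.098  0.055] [ 0.636 -0.114 -0.003] [ 0.668 -0.084  0.078]
brown_bottle_a 0.65 [118.0, 247.5] 266 [ 0.705 -0.083  0.054] [ 0.696 -0.098  0.003] [ 0.721 -0.068  0.076]
yellow_dish 0.77 [271.7, 232.2] 567 [ 0.406 -0.061  0.005] [ 0.379 -0.085 -0.005] [ 0.432 -0.035  0.01 ]
yellow_dish 0.47 [196.6, 165.3] 135 [0.539 0.051 0.077] [0.53  0.043 0.035] [0.552 0.064 0.084]
```

View pics/top0.png

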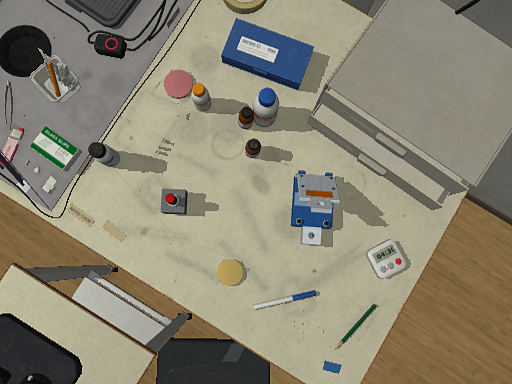

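View pics/scene0.png

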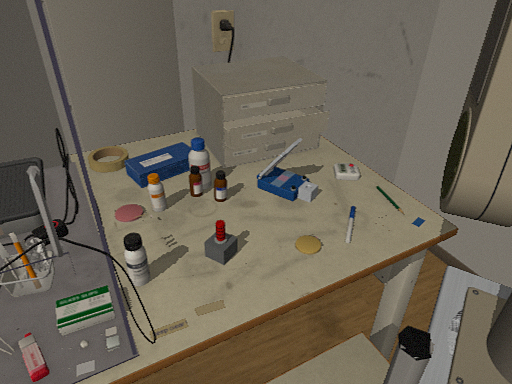

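```bash
python3 - <<'E'
from h import *
s=snapshot('top'); C=cloud(s); px=s['pixels'].astype(int)
cv2.imwrite('pics/topz.png',cv2.resize(cv2.cvtColor(s['pixels'],cv2.COLOR_RGB2BGR)[150:260,140:370],None,fx=3.4,fy=3.4,interpolation=cv2.INTER_CUBIC))
roi=(C[...,0]>.43)&(C[...,0]<.66)&(C[...,1]>-.3)&(C[...,1]<-.14)&(s['range_z']>0)
# lid plane
m=roi&(C[...,2]>.05)
P=C[m]
for it in range(5):
    c=P.mean(0);u,sv,vt=np.linalg.svd(P-c);n=vt[2]*np.sign(vt[2][2]); 
    P=P[abs((P-c)@n)<.003]
print('lid n',n.round(3),'tilt',np.arccos(n[2]),'az',np.arctan2(-n[1],-n[0]),c.round(4),len(P))
# blue base
hsv=cv2.cvtColor(s['pixels'],cv2.COLOR_RGB2HSV)
b=roi&(hsv[...,0]>95)&(hsv[...,0]<125)&(hsv[...,1]>120)&(C[...,2]>.015)&(C[...,2]<.035)
print('blue',b.sum(),C[b].min(0),C[b].max(0), cv2.minAreaRect(C[b][:,:2].astype(np.float32)))
l=roi&(C[...,2]>.022)&(C[...,2]<.036)&(C[...,0]<.49)&(hsv[...,1]<60)
print('lug',l.sum(),C[l].mean(0),C[l].min(0),C[l].max(0),cv2.minAreaRect(C[l][:,:2].astype(np.float32)))
k=(abs(C[...,0]-.54)<.03)&(abs(C[...,1]-.053)<.03)&(C[...,2]>.07)&(C[...,2]<.09)
print('knob',k.sum(),C[k].mean(0),C[k].min(0),C[k].max(0))
k=(abs(C[...,0]-.54)<.04)&(abs(C[...,1]-.053)<.04)&(C[...,2]>.031)&(C[...,2]<.039)
print('stand',cv2.minAreaRect(C[k][:,:2].astype(np.float32)))
E
```

```text
lid n [0.47  0.757 0.454] tilt 1.0999713377861906 az -2.1265363895153904 [ 0.5713 -0.234   0.1042] 166
blue 716 [ 0.49588831 -0.25969034  0.01538401] [ 0.60749365 -0.1790215   0.03484139] ((0.5519723892211914, -0.22113864123821259), (0.07982530444860458, 0.10927160829305649), 87.52425384521484)
lug 234 [ 0.47605663 -0.21775768  0.02923242] [ 0.46329979 -0.23542317  0.02259775] [ 0.48999399 -0.19967439  0.03387927] ((0.47660306096076965, -0.21768677234649658), (0.035975392907857895, 0.025999808683991432), 87.8904800415039)
knob 78 [0.54021389 0.05360349 0.07879834] [0.5321009  0.04548169 0.07170877] [0.54944835 0.06240232 0.08327676]
stand ((0.5405861139297485, 0.054198816418647766), (0.04626426473259926, 0.0462200790643692), 89.01890563964844)
```

View pics/topz.png

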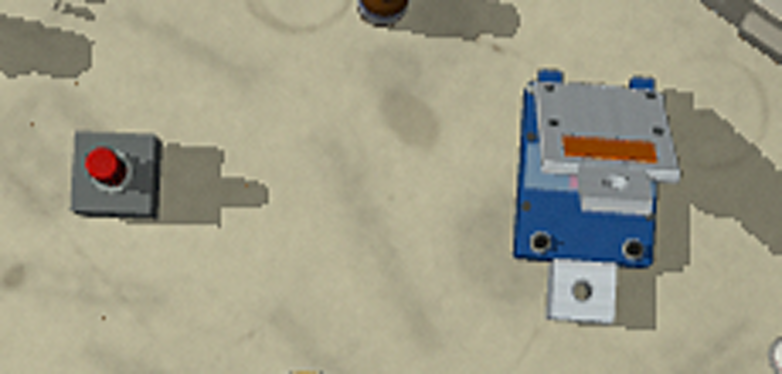

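```bash
python3 - <<'E'
from h import *
s=snapshot('top'); C=cloud(s); hsv=cv2.cvtColor(s['pixels'],cv2.COLOR_RGB2HSV)
V=np.linalg.inv(np.array(s['view']))
def ray(r,c,z):
    d=V[:3,:3]@np.array([(c-s['cx'])/s['fx'],-(r-s['cy'])/s['fy'],-1]); o=V[:3,3]
    return o+d*(z-o[2])/d[2]
print('hole',ray(235.3+.0,310.9,.03))
roi=(C[...,0]>.43)&(C[...,0]<.66)&(C[...,1]>-.3)&(C[...,1]<-.14)
o=roi&(hsv[...,0]<18)&(hsv[...,1]>180)&(C[...,2]>.04)
P=C[o];print('mark',o.sum(),P.mean(0),P.min(0),P.max(0))
ex=np.array([np.cos(-.045),np.sin(-.045),0])
P=C[roi&(C[...,2]>.045)]; 
H=ray(235.3,310.9,.03)+.115*ex
x=(P-H)@ex; print('hinge',H,len(P)); a,b=np.polyfit(x,P[:,2]-.03,1); print('lid angle fit',np.arctan(-a),b)
# cabinet near
k=(C[...,0]<.75)&(C[...,2]>.1)&(C[...,1]<-.05)&(C[...,1]>-.4)&~roi
print(k.sum(), C[k][np.argsort(C[k][:,0])[::40]].round(3)[:20])
E
```

```text
hole [ 0.47995668 -0.21710389  0.03      ]
mark 140 [ 0.55318437 -0.22134676  0.10008135] [ 0.54633848 -0.24579185  0.09049012] [ 0.5602292  -0.19692648  0.10933566]
hinge [ 0.59484026 -0.22227714  0.03      ] 1649
lid angle fit 0.04527474050394781 0.06775095765762872
9753 [[ 0.433 -0.087  1.   ]
 [ 0.433 -0.087  1.   ]
 [ 0.433 -0.087  1.   ]
 [ 0.433 -0.087  1.   ]
 [ 0.433 -0.087  1.   ]
 [ 0.433 -0.087  1.   ]
 [ 0.433 -0.087  1.   ]
 [ 0.433 -0.087  1.   ]
 [ 0.433 -0.087  1.   ]
 [ 0.433 -0.087  1.   ]
 [ 0.433 -0.087  1.   ]
 [ 0.433 -0.087  1.   ]
 [ 0.433 -0.087  1.   ]
 [ 0.433 -0.087  1.   ]
 [ 0.433 -0.087  1.   ]
 [ 0.433 -0.087  1.   ]
 [ 0.433 -0.087  1.   ]
 [ 0.433 -0.087  1.   ]
 [ 0.433 -0.087  1.   ]
 [ 0.559 -0.397  0.117]]
```

```bash
python3 - <<'E'
from h import *
s=snapshot('top'); C=cloud(s)
ok=(s['range_z']>0)&(C[...,2]>.06)&(C[...,2]<.6)
for x in np.arange(.52,.8,.02):
    k=ok&(abs(C[...,0]-x)<.01)&(C[...,1]<-.27); 
    if k.sum():
        P=C[k]; print(round(x,2), P[P[:,1].argmax()].round(3), P[:,2].max().round(3))
st=sensors.sense(); print(st['time_s'])
T=R.from_rotvec(st['tcp_rot']).as_matrix(); 
print((T.T@(np.array([.615,-.222,.16])-st['tool_pos'])/.025).round(2))
E
```

```text
0.54 [ 0.549 -0.411  0.126] 0.135
0.56 [ 0.57  -0.381  0.116] 0.207
0.58 [ 0.59  -0.334  0.108] 0.21
0.6 [ 0.61  -0.303  0.115] 0.21
0.62 [ 0.62  -0.29   0.109] 0.208
0.64 [ 0.646 -0.27   0.115] 0.209
0.66 [ 0.669 -0.272  0.075] 0.208
0.68 [ 0.68  -0.27   0.196] 0.208
0.7 [ 0.697 -0.27   0.203] 0.209
0.72 [ 0.712 -0.27   0.14 ] 0.209
0.74 [ 0.742 -0.27   0.203] 0.209
0.76 [ 0.768 -0.271  0.2  ] 0.21
0.78 [ 0.772 -0.27   0.203] 0.209
0.8 [ 0.802 -0.27   0.202] 0.208
0.95
[ 2.35 21.73 -9.44]
```

```bash
python3 -m jog '[{"fingers":0,"dy":1,"dz":-0.5},{"fingers":0,"dy":1,"dz":-0.5},{"fingers":0,"dy":1,"dz":-0.5},{"fingers":0,"dy":1,"dz":-0.5},{"fingers":0,"dy":1,"dz":-0.5},{"fingers":0,"dy":1,"dz":-0.5},{"fingers":0,"dy":1,"dz":-0.5},{"fingers":0,"dy":1,"dz":-0.5},{"fingers":0,"dy":1,"dz":-0.5},{"fingers":0,"dy":1,"dz":-0.5},{"fingers":0,"dy":1,"dz":-0.5},{"fingers":0,"dy":1,"dz":-0.5},{"fingers":0,"dy":1,"dz":-0.5},{"fingers":0,"dy":1,"dz":-0.5},{"fingers":0,"dy":1,"dz":-0.5},{"fingers":0,"dy":1,"dz":-0.5},{"fingers":0,"dy":1,"dz":-0.5}]'
cat > to.py <<'E'
from h import *; import sys
st=sensors.sense(); T=R.from_rotvec(st['tcp_rot']).as_matrix()
print('t',st['time_s'],'pos',st['tool_pos'].round(4),'F',st['ft_force'].round(1),'w',round(st['grip_width'],4),'q',np.round(st['joint_pos'],2))
print(T.round(3).tolist())
# target tool: x down, z axis heading
if len(sys.argv)>3:
    tgt=np.array([float(a) for a in sys.argv[1:4]]); print('units',(T.T@(tgt-st['tool_pos'])/.025).round(3))
if len(sys.argv)>4:
    a=np.radians(float(sys.argv[4])); z=np.array([np.cos(a),np.sin(a),0]); x=np.array([0,0,-1]); G=np.stack([x,np.cross(z,x),z],1)
    print('turn',(np.degrees(R.from_matrix(T.T@G).as_rotvec())/5).round(2))
E
python3 to.py .565 -.215 .2 -120
```

```text
t 0.95 pos [ 0.1448 -0.5823  0.2186] F [-0.8 -0.  -0.3] w 0.0928 q [-1.41  0.13  1.49 -0.    1.52 -0.09]
[[-0.0, 0.97, 0.241], [0.0, 0.241, -0.97], [-1.0, -0.0, -0.0]]
units [  0.745  19.856 -10.199]
turn [ 8.79 -0.    0.  ]$[0]: bad value
```

```bash
python3 -m jog '[{"fingers":0,"dx":0,"dy":1,"dz":-0.5,"rx":0,"ry":0,"rz":0},{"fingers":0,"dx":0,"dy":1,"dz":-0.5,"rx":0,"ry":0,"rz":0},{"fingers":0,"dx":0,"dy":1,"dz":-0.5,"rx":0,"ry":0,"rz":0},{"fingers":0,"dx":0,"dy":1,"dz":-0.5,"rx":0,"ry":0,"rz":0},{"fingers":0,"dx":0,"dy":1,"dz":-0.5,"rx":0,"ry":0,"rz":0},{"fingers":0,"dx":0,"dy":1,"dz":-0.5,"rx":0,"ry":0,"rz":0},{"fingers":0,"dx":0,"dy":1,"dz":-0.5,"rx":0,"ry":0,"rz":0},{"fingers":0,"dx":0,"dy":1,"dz":-0.5,"rx":0,"ry":0,"rz":0},{"fingers":0,"dx":0,"dy":1,"dz":-0.5,"rx":0,"ry":0,"rz":0},{"fingers":0,"dx":0,"dy":1,"dz":-0.5,"rx":0,"ry":0,"rz":0},{"fingers":0,"dx":0,"dy":1,"dz":-0.5,"rx":0,"ry":0,"rz":0},{"fingers":0,"dx":0,"dy":1,"dz":-0.5,"rx":0,"ry":0,"rz":0},{"fingers":0,"dx":0,"dy":1,"dz":-0.5,"rx":0,"ry":0,"rz":0},{"fingers":0,"dx":0,"dy":1,"dz":-0.5,"rx":0,"ry":0,"rz":0}]'; python3 to.py .565 -.215 .2 -120
```

```text
time_s: 2.35
tool_pos: [0.451, -0.3211, 0.2192]
tcp_rot: [1.031, 1.309, -1.034]
ft_force: [-0.2, -0.6, 0.1]
grip_width: 0.0005
t 2.35 pos [ 0.451  -0.3211  0.2192] F [-0.2 -0.6  0.1] w 0.0005 q [-0.71  0.    1.62 -0.    1.52  0.62]
[[0.001, 0.972, 0.235], [-0.003, 0.235, -0.972], [-1.0, 0.0, 0.003]]
units [ 0.762  5.431 -3.055]
turn [ 8.72  0.03 -0.02]
```

```bash
python3 -m jog '[{"fingers":0,"dx":0,"dy":0.5,"dz":-0.5,"rx":1,"ry":0,"rz":0},{"fingers":0,"dx":0,"dy":0.5,"dz":-0.5,"rx":1,"ry":0,"rz":0},{"fingers":0,"dx":0,"dy":0.5,"dz":-0.5,"rx":1,"ry":0,"rz":0},{"fingers":0,"dx":0,"dy":0.5,"dz":-0.5,"rx":1,"ry":0,"rz":0},{"fingers":0,"dx":0,"dy":0.5,"dz":-0.5,"rx":1,"ry":0,"rz":0},{"fingers":0,"dx":0,"dy":0.5,"dz":-0.5,"rx":1,"ry":0,"rz":0},{"fingers":0,"dx":0,"dy":0.5,"dz":-0.5,"rx":1,"ry":0,"rz":0},{"fingers":0,"dx":0,"dy":0.5,"dz":-0.5,"rx":1,"ry":0,"rz":0},{"fingers":0,"dx":0,"dy":0,"dz":0,"rx":0.5,"ry":0,"rz":0}]'; python3 to.py .555 -.218 .13 -120
```

```text
time_s: 3.25
tool_pos: [0.5629, -0.2233, 0.2197]
tcp_rot: [1.588, 0.906, -1.586]
ft_force: [0.1, 0.1, -0.4]
grip_width: 0.0004
t 3.25 pos [ 0.5629 -0.2233  0.2197] F [ 0.1  0.1 -0.4] w 0.0004 q [-0.46  0.14  1.47 -0.    1.52  1.64]
[[0.003, 0.863, -0.505], [-0.003, -0.505, -0.863], [-1.0, 0.004, 0.001]]
units [ 3.585 -0.394 -0.028]
turn [-0.07  0.01 -0.05]
```

```bash
python3 -m jog '[{"fingers":0,"dx":0.9,"dy":-0.1,"dz":0,"rx":0,"ry":0,"rz":0},{"fingers":0,"dx":0.9,"dy":-0.1,"dz":0,"rx":0,"ry":0,"rz":0},{"fingers":0,"dx":0.9,"dy":-0.1,"dz":0,"rx":0,"ry":0,"rz":0},{"fingers":0,"dx":0.9,"dy":-0.1,"dz":0,"rx":0,"ry":0,"rz":0},{"fingers":0,"dx":0.4,"dy":0,"dz":0,"rx":0,"ry":0,"rz":0},{"fingers":0,"dx":0.4,"dy":0,"dz":0,"rx":0,"ry":0,"rz":0},{"fingers":0,"dx":0.4,"dy":-0.1,"dz":0.06,"rx":0,"ry":0,"rz":0}]'; python3 to.py .533 -.218 .08 -120
```

```text
time_s: 3.95
tool_pos: [0.5553, -0.219, 0.0992]
tcp_rot: [1.59, 0.899, -1.58]
ft_force: [0.3, 0.6, -0.4]
grip_width: 0.0006
t 3.95 pos [ 0.5553 -0.219   0.0992] F [ 0.3  0.6 -0.4] w 0.0006 q [-0.46  0.2   1.64 -0.    1.3   1.64]
[[0.01, 0.863, -0.505], [-0.006, -0.505, -0.863], [-1.0, 0.011, 0.0]]
units [ 0.758 -0.798  0.416]
turn [-0.07  0.   -0.13]
```

```bash
python3 - <<'E'
from h import *
s=snapshot('scene'); save(s,'scene1')
E
```

```text
(no output)
```

View pics/scene1.png

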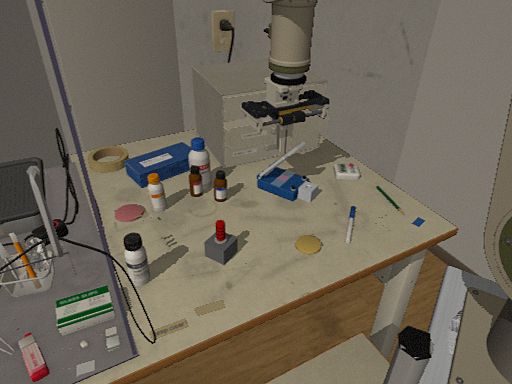

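```bash
python3 -m jog '[{"fingers":0,"dx":0.3,"dy":-0.26,"dz":0.15,"rx":0,"ry":0,"rz":0},{"fingers":0,"dx":0.3,"dy":-0.26,"dz":0.15,"rx":0,"ry":0,"rz":0},{"fingers":0,"dx":0.3,"dy":-0.26,"dz":0.15,"rx":0,"ry":0,"rz":0},{"fingers":0,"dx":0.35,"dy":-0.2,"dz":0.11,"rx":0,"ry":0,"rz":0},{"fingers":0,"dx":0.35,"dy":-0.15,"dz":0.09,"rx":0,"ry":0,"rz":0}]'; python3 to.py .518 -.218 .055 -120; python3 - <<'E'
from h import *
s=snapshot('scene'); cv2.imwrite('pics/s2.png',cv2.resize(cv2.cvtColor(s['pixels'],cv2.COLOR_RGB2BGR)[100:220,200:380],None,fx=4,fy=4))
E
```

```text
time_s: 4.5
tool_pos: [0.521, -0.2198, 0.0571]
tcp_rot: [1.591, 0.897, -1.578]
ft_force: [0.3, 0.5, 0.3]
grip_width: 0.0003
t 4.5 pos [ 0.521  -0.2198  0.0571] F [0.3 0.5 0.3] w 0.0003 q [-0.49  0.16  1.76 -0.    1.21  1.61]
[[0.012, 0.863, -0.506], [-0.007, -0.506, -0.863], [-1.0, 0.014, 0.0]]
units [ 0.08  -0.143 -0.001]
turn [-0.07  0.01 -0.16]
```

View pics/s2.png

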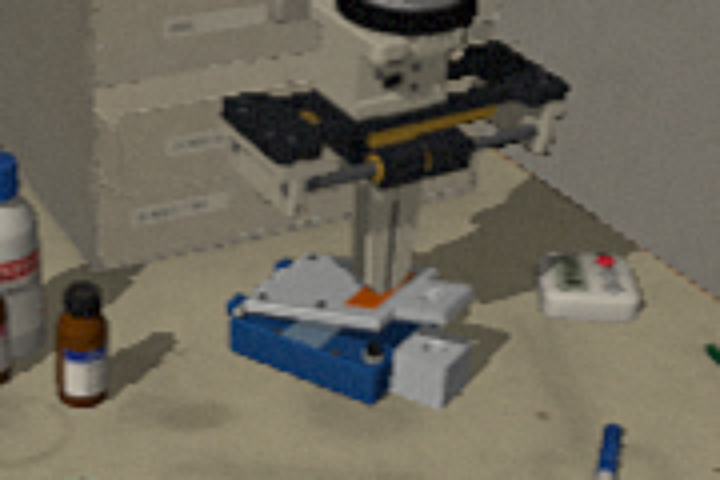

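The lid is following the fingers, which sit on the orange mark at about (370,295) in the crop. I'll keep going down.

```bash
python3 -m jog '[{"fingers":0,"dx":0.25,"dy":-0.07,"dz":0.03,"rx":0,"ry":0,"rz":0},{"fingers":0,"dx":0.25,"dy":-0.05,"dz":0.02,"rx":0,"ry":0,"rz":0},{"fingers":0,"dx":0.15,"dy":0,"dz":0,"rx":0,"ry":0,"rz":0},{"fingers":0,"dx":0.1,"dy":0,"dz":0,"rx":0,"ry":0,"rz":0}]'; python3 to.py
```

```text
time_s: 4.95
tool_pos: [0.516, -0.2193, 0.0377]
tcp_rot: [1.589, 0.9, -1.582]
ft_force: [-20.5, 8.7, 44.2]
grip_width: 0.0006
t 4.95 pos [ 0.516  -0.2193  0.0377] F [-20.5   8.7  44.2] w 0.0006 q [-0.49  0.18  1.78 -0.    1.17  1.61]
[[0.008, 0.863, -0.506], [-0.006, -0.506, -0.863], [-1.0, 0.01, 0.001]]
```

```bash
python3 -m jog '[{"fingers":0,"dx":-0.5,"dy":0,"dz":0,"rx":0,"ry":0,"rz":0},{"fingers":0,"dx":-1,"dy":0,"dz":0,"rx":0,"ry":0,"rz":0},{"fingers":50,"dx":-1,"dy":0,"dz":0,"rx":0,"ry":0,"rz":0},{"fingers":50,"dx":-1,"dy":0,"dz":0,"rx":0,"ry":0,"rz":0},{"fingers":50,"dx":-1,"dy":0,"dz":0,"rx":0,"ry":0,"rz":0}]'; python3 to.py .5403 .0538 .14 -120;  python3 - <<'E'
from h import *
s=snapshot('scene'); cv2.imwrite('pics/s3.png',cv2.resize(cv2.cvtColor(s['pixels'],cv2.COLOR_RGB2BGR)[100:220,200:380],None,fx=4,fy=4))
E
```

```text
time_s: 5.45
tool_pos: [0.5137, -0.2173, 0.1503]
tcp_rot: [1.587, 0.906, -1.586]
ft_force: [0.8, 0.1, 0.4]
grip_width: 0.0201
t 5.45 pos [ 0.5137 -0.2173  0.1503] F [0.8 0.1 0.4] w 0.0201 q [-0.49  0.06  1.69 -0.    1.39  1.61]
[[0.003, 0.863, -0.505], [-0.003, -0.505, -0.863], [-1.0, 0.004, 0.002]]
units [ 0.379 -4.561 -9.897]
turn [-0.07  0.02 -0.05]
```

View pics/s3.png

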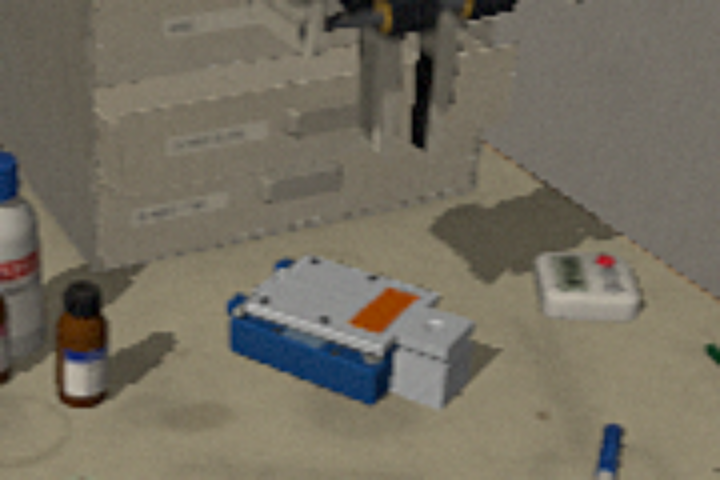

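```bash
python3 -m jog '[{"fingers":50,"dx":0,"dy":-0.46,"dz":-1,"rx":0,"ry":0,"rz":0},{"fingers":50,"dx":0,"dy":-0.46,"dz":-1,"rx":0,"ry":0,"rz":0},{"fingers":50,"dx":0,"dy":-0.46,"dz":-1,"rx":0,"ry":0,"rz":0},{"fingers":50,"dx":0,"dy":-0.46,"dz":-1,"rx":0,"ry":0,"rz":0},{"fingers":50,"dx":0,"dy":-0.46,"dz":-1,"rx":0,"ry":0,"rz":0},{"fingers":50,"dx":0,"dy":-0.46,"dz":-1,"rx":0,"ry":0,"rz":0},{"fingers":50,"dx":0,"dy":-0.46,"dz":-1,"rx":0,"ry":0,"rz":0},{"fingers":50,"dx":0,"dy":-0.46,"dz":-1,"rx":0,"ry":0,"rz":0},{"fingers":50,"dx":0,"dy":-0.46,"dz":-1,"rx":0,"ry":0,"rz":0},{"fingers":50,"dx":0,"dy":-0.46,"dz":-0.9,"rx":0,"ry":0,"rz":0},{"fingers":50,"dx":0,"dy":0,"dz":0,"rx":0,"ry":0,"rz":0}]'; python3 to.py .5403 .0538 .0442 -120
python3 - <<'E'
from h import *
s=snapshot('wrist'); save(s,'w4'); C=cloud(s)
k=(abs(C[...,0]-.54)<.03)&(abs(C[...,1]-.053)<.03)&(C[...,2]>.074)&(C[...,2]<.09)&(s['range_z']>0)
print('knob',k.sum(),C[k].mean(0),C[k].min(0),C[k].max(0))
s=snapshot('top'); cv2.imwrite('pics/t4.png',cv2.resize(cv2.cvtColor(s['pixels'],cv2.COLOR_RGB2BGR)[150:260,260:370],None,fx=5,fy=5,interpolation=cv2.INTER_NEAREST))
E
```

```text
time_s: 6.6
tool_pos: [0.5477, 0.062, 0.1551]
tcp_rot: [1.595, 0.89, -1.573]
ft_force: [-0.4, -0.8, 0.6]
grip_width: 0.0503
t 6.6 pos [0.5477 0.062  0.1551] F [-0.4 -0.8  0.6] w 0.0503 q [ 0.03  0.02  1.72 -0.01  1.38  2.13]
[[0.019, 0.862, -0.507], [-0.01, -0.507, -0.862], [-1.0, 0.022, -0.001]]
units [ 4.433 -0.185  0.438]
turn [-0.09 -0.01 -0.25]
knob 310 [0.54224855 0.05307743 0.07927705] [0.53301146 0.04466379 0.07404976] [0.54999182 0.06179136 0.08152018]
```

View pics/w4.png

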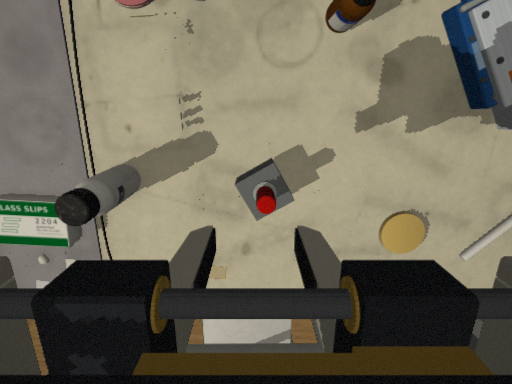

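View pics/t4.png

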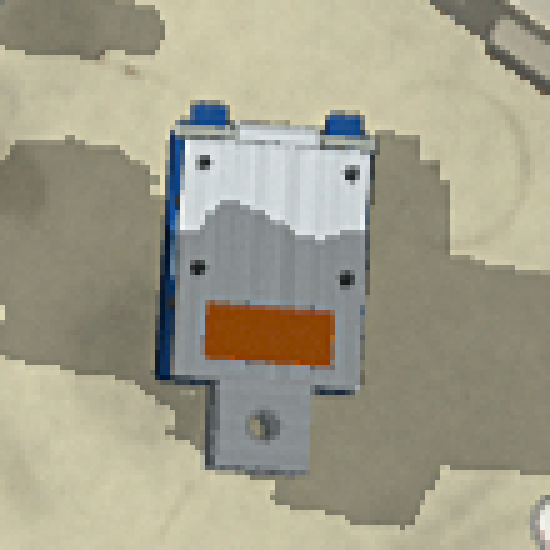

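```bash
python3 -m jog '[{"fingers":50,"dx":0,"dy":-0.19,"dz":0.44,"rx":0,"ry":0,"rz":-0.25},{"fingers":50,"dx":0.8,"dy":0,"dz":0,"rx":0,"ry":0,"rz":0},{"fingers":50,"dx":0.8,"dy":0,"dz":0,"rx":0,"ry":0,"rz":0},{"fingers":50,"dx":0,"dy":0,"dz":0,"rx":0,"ry":0,"rz":0}]'; python3 to.py .541 .0535 .0442 -120
python3 - <<'E'
from h import *
s=snapshot('top'); V=np.linalg.inv(np.array(s['view']))
d=V[:3,:3]@np.array([(312.6-s['cx'])/s['fx'],-(234.7-s['cy'])/s['fy'],-1]); o=V[:3,3]
print('lid hole',o+d*(.043-o[2])/d[2])
E
```

```text
time_s: 7.1
tool_pos: [0.5368, 0.0468, 0.1147]
tcp_rot: [1.591, 0.907, -1.594]
ft_force: [-0.3, -0.1, -0.8]
grip_width: 0.0499
t 7.1 pos [0.5368 0.0468 0.1147] F [-0.3 -0.1 -0.8] w 0.0499 q [-0.01  0.04  1.78  0.    1.33  2.1 ]
[[-0.002, 0.86, -0.511], [0.001, -0.511, -0.86], [-1.0, -0.002, 0.001]]
units [ 2.818  0.014 -0.319]
turn [-0.15  0.01  0.02]
lid hole [ 0.48056796 -0.2186321   0.043     ]
```

```bash
python3 -m jog '[{"fingers":50,"dx":0.7,"dy":0,"dz":-0.3,"rx":0,"ry":0,"rz":0},{"fingers":50,"dx":0.7,"dy":0,"dz":0,"rx":0,"ry":0,"rz":0},{"fingers":50,"dx":0.7,"dy":0,"dz":0,"rx":0,"ry":0,"rz":0},{"fingers":50,"dx":0.5,"dy":0,"dz":0,"rx":0,"ry":0,"rz":0},{"fingers":50,"dx":0,"dy":0,"dz":0,"rx":0,"ry":0,"rz":0}]'; python3 to.py .541 .0535 .0442 -120
python3 - <<'E'
from h import *
s=snapshot('wrist'); save(s,'w5')
E
```

```text
time_s: 7.65
tool_pos: [0.5453, 0.0488, 0.0562]
tcp_rot: [1.601, 0.899, -1.59]
ft_force: [-1.8, 0.2, 0.5]
grip_width: 0.0504
t 7.65 pos [0.5453 0.0488 0.0562] F [-1.8  0.2  0.5] w 0.0504 q [-0.    0.12  1.8   0.    1.21  2.11]
[[0.007, 0.857, -0.516], [0.001, -0.516, -0.857], [-1.0, 0.005, -0.004]]
units [ 0.478 -0.246 -0.072]
turn [-0.21 -0.05 -0.06]
```

View pics/w5.png

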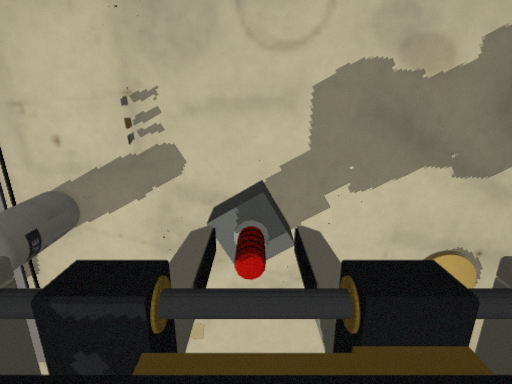

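```bash
python3 -m jog '[{"fingers":50,"dx":0.2,"dy":-0.25,"dz":-0.07,"rx":0,"ry":0,"rz":0},{"fingers":50,"dx":0.2,"dy":0,"dz":0,"rx":0,"ry":0,"rz":0},{"fingers":50,"dx":0.05,"dy":0,"dz":0,"rx":-0.2,"ry":0,"rz":0}]'; python3 to.py .541 .0535 .0442 -120
python3 - <<'E'
from h import *
s=snapshot('top'); cv2.imwrite('pics/t5.png',cv2.resize(cv2.cvtColor(s['pixels'],cv2.COLOR_RGB2BGR)[150:260,110:240],None,fx=5,fy=5))
E
```

```text
time_s: 8.0
tool_pos: [0.5433, 0.0536, 0.0484]
tcp_rot: [1.593, 0.908, -1.572]
ft_force: [-0.4, 0.6, -0.2]
grip_width: 0.0503
t 8.0 pos [0.5433 0.0536 0.0484] F [-0.4  0.6 -0.2] w 0.0503 q [0.   0.12 1.82 0.   1.19 2.1 ]
[[0.013, 0.866, -0.5], [0.001, -0.5, -0.866], [-1.0, 0.011, -0.007]]
units [ 0.167 -0.081  0.052]
turn [-0.01 -0.08 -0.12]
```

```bash
python3 -m jog '[{"fingers":50,"dx":0.16,"dy":-0.08,"dz":0.05,"rx":0,"ry":-0.08,"rz":-0.12},{"fingers":50,"dx":0,"dy":0,"dz":0,"rx":0,"ry":0,"rz":0}]' 50; python3 to.py .541 .0535 .0442 -120
```

```text
time_s: 8.25
tool_pos: [0.5411, 0.0537, 0.0446]
tcp_rot: [1.582, 0.916, -1.583]
ft_force: [0.5, 0.4, -0.8]
grip_width: 0.0499
t 8.25 pos [0.5411 0.0537 0.0446] F [ 0.5  0.4 -0.8] w 0.0499 q [ 0.    0.14  1.81 -0.    1.19  2.1 ]
[[-0.001, 0.867, -0.498], [-0.0, -0.498, -0.867], [-1.0, -0.0, 0.0]]
units [0.014 0.002 0.008]
turn [0.02 0.   0.  ]
```

```bash
python3 -m jog '[{"fingers":10,"dx":0,"dy":0,"dz":0,"rx":0,"ry":0,"rz":0},{"fingers":10,"dx":0,"dy":0,"dz":0,"rx":0,"ry":0,"rz":0},{"fingers":10,"dx":0,"dy":0,"dz":0,"rx":0,"ry":0,"rz":0},{"fingers":10,"dx":0,"dy":0,"dz":0,"rx":0,"ry":0,"rz":0},{"fingers":10,"dx":0,"dy":0,"dz":0,"rx":0,"ry":0,"rz":0},{"fingers":10,"dx":0,"dy":0,"dz":0,"rx":0,"ry":0,"rz":0}]' 50; python3 to.py .541 .0535 .0442 -120
```

```text
time_s: 8.85
tool_pos: [0.5414, 0.0537, 0.0448]
tcp_rot: [1.582, 0.915, -1.582]
ft_force: [0.5, -1.0, -0.8]
grip_width: 0.0177
t 8.85 pos [0.5414 0.0537 0.0448] F [ 0.5 -1.  -0.8] w 0.0177 q [ 0.    0.14  1.81 -0.    1.19  2.1 ]
[[-0.0, 0.867, -0.498], [-0.0, -0.498, -0.867], [-1.0, -0.0, 0.0]]
units [ 0.023 -0.01   0.014]
turn [0.02 0.   0.  ]
```

```bash
python3 -m jog '[{"fingers":0,"dx":-0.3,"dy":0,"dz":0,"rx":0,"ry":0,"rz":0},{"fingers":0,"dx":-0.3,"dy":0,"dz":0,"rx":0,"ry":0,"rz":0},{"fingers":0,"dx":-0.3,"dy":0,"dz":0,"rx":0,"ry":0,"rz":0},{"fingers":0,"dx":-0.4,"dy":0,"dz":0,"rx":0,"ry":0,"rz":0},{"fingers":0,"dx":-0.6,"dy":0,"dz":0,"rx":0,"ry":0,"rz":0},{"fingers":0,"dx":-0.8,"dy":0,"dz":0,"rx":0,"ry":0,"rz":0},{"fingers":0,"dx":-0.8,"dy":0,"dz":0,"rx":0,"ry":0,"rz":0},{"fingers":0,"dx":0,"dy":0,"dz":0,"rx":0,"ry":0,"rz":0}]'; python3 to.py .480 -.2178 .14 -120
python3 - <<'E'
from h import *
s=snapshot('wrist'); save(s,'w6')
E
```

```text
time_s: 9.65
tool_pos: [0.5421, 0.0537, 0.1415]
tcp_rot: [1.584, 0.914, -1.58]
ft_force: [0.5, -0.4, 0.4]
grip_width: 0.0172
t 9.65 pos [0.5421 0.0537 0.1415] F [ 0.5 -0.4  0.4] w 0.0172 q [ 0.    0.03  1.74 -0.    1.37  2.1 ]
[[0.003, 0.867, -0.498], [-0.0, -0.498, -0.867], [-1.0, 0.002, -0.001]]
units [ 0.058  3.256 10.654]
turn [ 0.02 -0.01 -0.03]
```

View pics/w6.png

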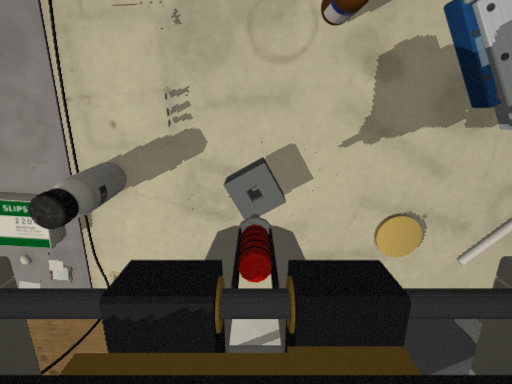

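```bash
python3 -m jog '[{"fingers":0,"dx":0,"dy":0.3,"dz":0.97,"rx":0,"ry":0,"rz":0},{"fingers":0,"dx":0,"dy":0.3,"dz":0.97,"rx":0,"ry":0,"rz":0},{"fingers":0,"dx":0,"dy":0.3,"dz":0.97,"rx":0,"ry":0,"rz":0},{"fingers":0,"dx":0,"dy":0.3,"dz":0.97,"rx":0,"ry":0,"rz":0},{"fingers":0,"dx":0,"dy":0.3,"dz":0.97,"rx":0,"ry":0,"rz":0},{"fingers":0,"dx":0,"dy":0.3,"dz":0.97,"rx":0,"ry":0,"rz":0},{"fingers":0,"dx":0,"dy":0.3,"dz":0.97,"rx":0,"ry":0,"rz":0},{"fingers":0,"dx":0,"dy":0.3,"dz":0.97,"rx":0,"ry":0,"rz":0},{"fingers":0,"dx":0,"dy":0.3,"dz":0.97,"rx":0,"ry":0,"rz":0},{"fingers":0,"dx":0,"dy":0.3,"dz":0.97,"rx":0,"ry":0,"rz":0},{"fingers":0,"dx":0,"dy":0.2,"dz":0.6,"rx":0,"ry":0,"rz":0},{"fingers":0,"dx":0,"dy":0,"dz":0,"rx":0,"ry":0,"rz":0}]'; python3 to.py .480 -.2178 .11 -120
```

```text
time_s: 10.9
tool_pos: [0.4734, -0.2164, 0.1279]
tcp_rot: [1.575, 0.929, -1.591]
ft_force: [0.9, 1.2, -1.4]
grip_width: 0.0174
t 10.9 pos [ 0.4734 -0.2164  0.1279] F [ 0.9  1.2 -1.4] w 0.0174 q [-0.53 -0.01  1.8  -0.    1.36  1.56]
[[-0.013, 0.868, -0.496], [0.005, -0.496, -0.868], [-1.0, -0.014, 0.002]]
units [ 0.712  0.267 -0.084]
turn [0.05 0.02 0.16]
```

```bash
python3 -m jog '[{"fingers":0,"dx":0.3,"dy":0.27,"dz":-0.08,"rx":0.05,"ry":0.02,"rz":0.16},{"fingers":0,"dx":0,"dy":0,"dz":0,"rx":0,"ry":0,"rz":0}]'; python3 to.py .480 -.2178 .11 -120
python3 - <<'E'
from h import *
s=snapshot('wrist'); save(s,'w7'); C=cloud(s); 
hsv=cv2.cvtColor(s['pixels'],cv2.COLOR_RGB2HSV)
st=sensors.sense();T=R.from_rotvec(st['tcp_rot']).as_matrix()
red=((hsv[...,0]<8)|(hsv[...,0]>172))&(hsv[...,1]>150)&(s['range_z']>0)&(s['range_z']<.35)
Q=(C[red]-st['tool_pos'])@T; print(red.sum(),Q.min(0),Q.max(0),np.median(Q,0))
top=Q[Q[:,0]<Q[:,0].min()+.004]; print('top',len(top),top.min(0),top.max(0))
s=snapshot('scene'); cv2.imwrite('pics/s7.png',cv2.resize(cv2.cvtColor(s['pixels'],cv2.COLOR_RGB2BGR)[120:230,230:370],None,fx=5,fy=5))
E
```

```text
time_s: 11.1
tool_pos: [0.48, -0.2171, 0.1182]
tcp_rot: [1.585, 0.915, -1.585]
ft_force: [-0.8, 0.6, -0.1]
grip_width: 0.0172
t 11.1 pos [ 0.48   -0.2171  0.1182] F [-0.8  0.6 -0.1] w 0.0172 q [-0.52  0.01  1.81  0.    1.33  1.57]
[[-0.001, 0.865, -0.501], [0.001, -0.501, -0.865], [-1.0, -0.001, -0.0]]
units [0.328 0.015 0.022]
turn [-0.01 -0.01  0.01]
1736 [-0.11877512 -0.10858608 -0.22501777] [0.12006442 0.13779374 0.17945148] [-0.03170807  0.00625799  0.00172094]
top 15 [-0.11877512  0.02255631 -0.04954954] [-0.11654623  0.02451324  0.05420655]
```

View pics/w7.png

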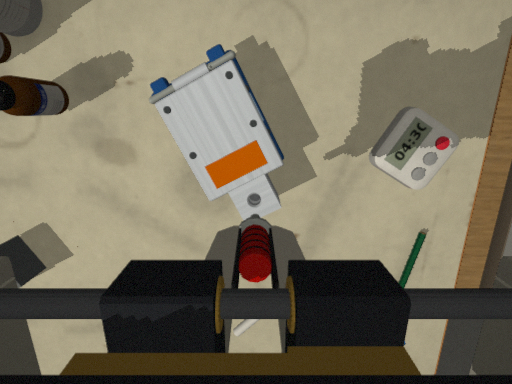

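View pics/s7.png

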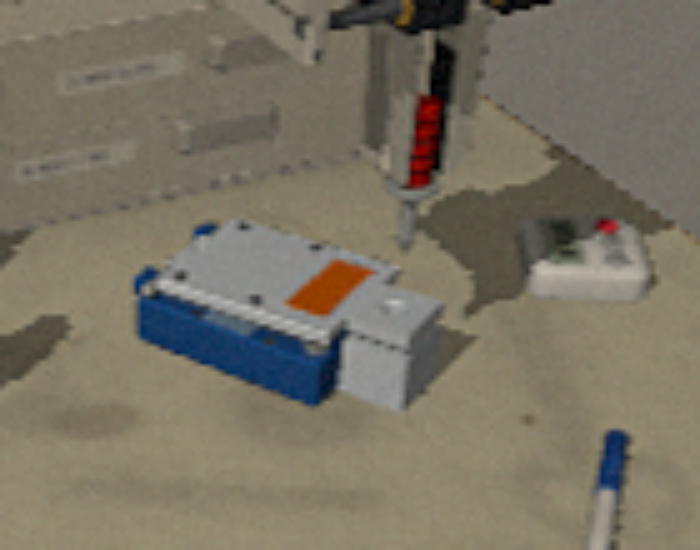

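```bash
python3 - <<'E'
from h import *
s=snapshot('wrist'); C=cloud(s); V=np.linalg.inv(np.array(s['view']))
g=s['pixels'][180:222,225:285]; cv2.imwrite('pics/w8.png',cv2.resize(cv2.cvtColor(g,cv2.COLOR_RGB2BGR),None,fx=12,fy=12,interpolation=cv2.INTER_NEAREST))
st=sensors.sense();T=R.from_rotvec(st['tcp_rot']).as_matrix()
Q=(C-st['tool_pos'])@T
hsv=cv2.cvtColor(s['pixels'],cv2.COLOR_RGB2HSV)
red=((hsv[...,0]<8)|(hsv[...,0]>172))&(hsv[...,1]>120)&(s['range_z']>0)
red[:215]=0;red[290:]=0;red[:,:235]=0;red[:,285:]=0
q=Q[red]; print(q.min(0),q.max(0))
for a in np.arange(-.04,.01,.005):
    k=q[abs(q[:,0]-a)<.0025]
    if len(k): print(round(a,3),len(k),k.min(0).round(4),k.max(0).round(4))
for c,r in [(254,199)]:
    d=V[:3,:3]@np.array([(c-s['cx'])/s['fx'],-(r-s['cy'])/s['fy'],-1]); o=V[:3,3]
    print('lid hole',o+d*(.0428-o[2])/d[2], C[r-8,c-6],C[r,c-12])
print(s['fx'],o)
E
```

```text
[-0.05962029 -0.11155479 -0.00788084] [0.12084107 0.00932838 0.01846036]
-0.04 2 [-0.0406  0.0047  0.0094] [-0.0401  0.006   0.0094]
-0.035 794 [-0.0363 -0.0085 -0.0078] [-0.0325  0.0089  0.0094]
-0.03 165 [-0.0325 -0.0008 -0.0079] [-0.0276  0.0093  0.0095]
-0.025 105 [-0.0275  0.0021 -0.0078] [-0.0225  0.0089  0.0099]
-0.02 115 [-0.0225  0.0024 -0.0074] [-0.0175  0.0093  0.01  ]
-0.015 98 [-0.0173  0.0019 -0.0076] [-0.0125  0.0091  0.0094]
-0.01 90 [-0.0124  0.0013 -0.0078] [-0.0075  0.009   0.0095]
-0.005 101 [-0.0075  0.0023 -0.0074] [-0.0025  0.0091  0.0092]
-0.0 62 [-0.0019  0.0015 -0.0071] [0.0024 0.0089 0.0095]
0.005 7 [ 0.0026  0.0054 -0.0033] [0.0036 0.0082 0.0075]
lid hole [ 0.48180641 -0.21854495  0.0428    ] [ 0.49118448 -0.21788586  0.04412283] [ 0.48738428 -0.2094789   0.04372272]
285.4357526760327 [ 0.5482966  -0.25741673  0.28500584]
```

View pics/w8.png

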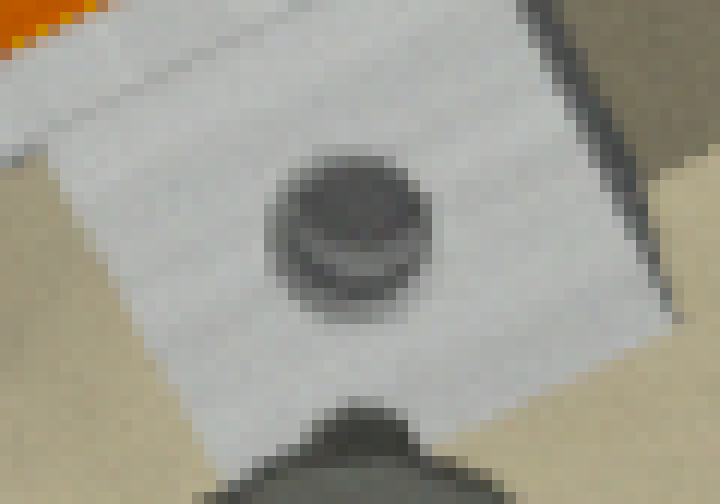

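```bash
python3 -m jog '[{"fingers":0,"dx":0.5,"dy":0.05,"dz":0,"rx":0,"ry":0,"rz":0},{"fingers":0,"dx":0.5,"dy":0,"dz":0,"rx":0,"ry":0,"rz":0},{"fingers":0,"dx":0,"dy":0,"dz":0,"rx":0,"ry":0,"rz":0}]' 60; python3 to.py .481 -.2178 .085 -120
```

```text
time_s: 11.55
tool_pos: [0.4821, -0.2167, 0.093]
tcp_rot: [1.583, 0.915, -1.581]
ft_force: [-0.3, -0.5, -1.0]
grip_width: 0.0174
t 11.55 pos [ 0.4821 -0.2167  0.093 ] F [-0.3 -0.5 -1. ] w 0.0174 q [-0.52  0.03  1.82  0.    1.28  1.57]
[[0.001, 0.867, -0.498], [-0.0, -0.498, -0.867], [-1.0, 0.001, -0.0]]
units [ 0.319 -0.018  0.06 ]
turn [ 0.02 -0.   -0.01]
```

```bash
python3 -m jog '[{"fingers":0,"dx":0.1,"dy":-0.02,"dz":0.06,"rx":0,"ry":0,"rz":0},{"fingers":0,"dx":0,"dy":0,"dz":0,"rx":0,"ry":0,"rz":0}]' 60; python3 to.py .481 -.2178 .085 -120
python3 - <<'E'
from h import *
s=snapshot('wrist'); g=s['pixels'][180:250,215:295]; cv2.imwrite('pics/w9.png',cv2.resize(cv2.cvtColor(g,cv2.COLOR_RGB2BGR),None,fx=8,fy=8,interpolation=cv2.INTER_NEAREST))
s=snapshot('scene'); cv2.imwrite('pics/s9.png',cv2.resize(cv2.cvtColor(s['pixels'],cv2.COLOR_RGB2BGR)[140:210,270:350],None,fx=8,fy=8,interpolation=cv2.INTER_CUBIC))
# predicted tip & hole pixels for scene
st=sensors.sense(); tip=st['tool_pos']-[0,0,.0422]
print('tip px',proj(s,tip),'hole px',proj(s,[.481,-.2178,.043]))
E
```

```text
time_s: 11.75
tool_pos: [0.4804, -0.2173, 0.0893]
tcp_rot: [1.582, 0.917, -1.582]
ft_force: [-0.1, 0.3, -0.7]
grip_width: 0.0166
t 11.75 pos [ 0.4804 -0.2173  0.0893] F [-0.1  0.3 -0.7] w 0.0166 q [-0.52  0.04  1.83  0.    1.28  1.57]
[[-0.001, 0.867, -0.498], [0.001, -0.498, -0.867], [-1.0, -0.001, -0.0]]
units [0.172 0.03  0.005]
turn [ 0.03 -0.    0.01]
tip px (np.float64(180.358002858046), np.float64(309.34331667786705)) hole px (np.float64(182.04998538735373), np.float64(309.16319524741454))
```

View pics/w9.png

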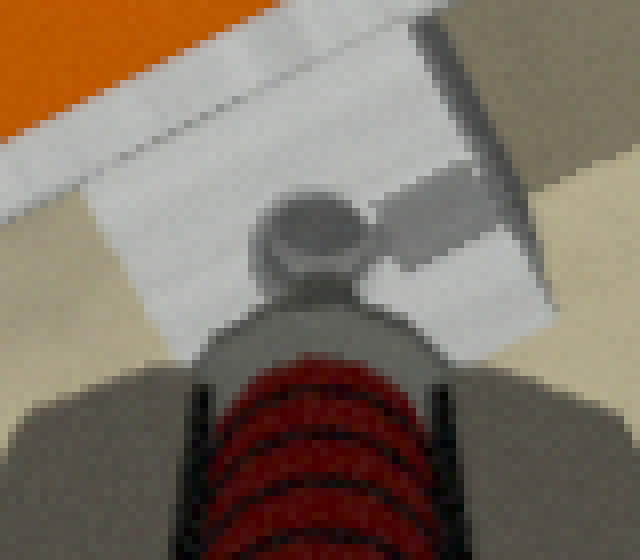

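View pics/s9.png

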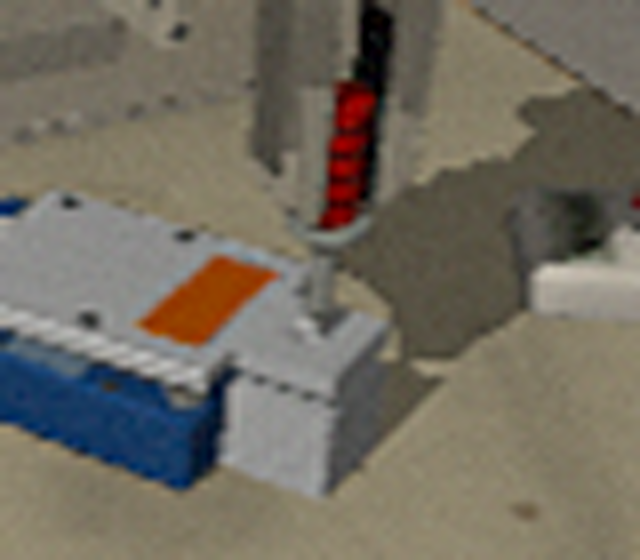

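```bash
python3 -m jog '[{"fingers":0,"dx":0.15,"dy":0.02,"dz":-0.01,"rx":0,"ry":0,"rz":0},{"fingers":0,"dx":0.15,"dy":0,"dz":0,"rx":0,"ry":0,"rz":0},{"fingers":0,"dx":0.15,"dy":0,"dz":0,"rx":0,"ry":0,"rz":0},{"fingers":0,"dx":0,"dy":0,"dz":0,"rx":0,"ry":0,"rz":0}]' 60; python3 to.py .481 -.2175 .046 -120
```

```text
time_s: 12.25
tool_pos: [0.4823, -0.2182, 0.079]
tcp_rot: [1.583, 0.914, -1.58]
ft_force: [0.1, -0.1, -1.1]
grip_width: 0.0172
t 12.25 pos [ 0.4823 -0.2182  0.079 ] F [ 0.1 -0.1 -1.1] w 0.0172 q [-0.52  0.05  1.83  0.    1.25  1.57]
[[0.002, 0.867, -0.498], [-0.001, -0.498, -0.867], [-1.0, 0.002, -0.0]]
units [ 1.32  -0.061  0.002]
turn [ 0.02 -0.   -0.03]
```

```bash
python3 -m jog '[{"fingers":0,"dx":0.15,"dy":-0.05,"dz":0,"rx":0,"ry":0,"rz":0},{"fingers":0,"dx":0.15,"dy":-0.01,"dz":0,"rx":0,"ry":0,"rz":0},{"fingers":0,"dx":0.15,"dy":-0.01,"dz":0,"rx":0,"ry":0,"rz":0},{"fingers":0,"dx":0,"dy":0,"dz":0,"rx":0,"ry":0,"rz":0}]' 60; python3 to.py .481 -.2175 .046 -120
```

```text
time_s: 12.65
tool_pos: [0.4807, -0.2173, 0.0667]
tcp_rot: [1.583, 0.913, -1.58]
ft_force: [0.2, -0.8, -0.2]
grip_width: 0.0169
t 12.65 pos [ 0.4807 -0.2173  0.0667] F [ 0.2 -0.8 -0.2] w 0.0169 q [-0.52  0.06  1.85  0.    1.23  1.57]
[[0.002, 0.867, -0.498], [-0.001, -0.498, -0.867], [-1.0, 0.003, -0.0]]
units [0.827 0.013 0.001]
turn [ 0.02 -0.   -0.03]
```

```bash
python3 -m jog '[{"fingers":0,"dx":0.2,"dy":0,"dz":0,"rx":0,"ry":0,"rz":0},{"fingers":0,"dx":0.2,"dy":-0.01,"dz":0,"rx":0,"ry":0,"rz":0},{"fingers":0,"dx":0.15,"dy":-0.01,"dz":0,"rx":0,"ry":0,"rz":0},{"fingers":0,"dx":0,"dy":0,"dz":0,"rx":0,"ry":0,"rz":0}]' 60; python3 to.py .481 -.2175 .046 -120
```

```text
time_s: 13.05
tool_pos: [0.4806, -0.2173, 0.0519]
tcp_rot: [1.583, 0.913, -1.579]
ft_force: [0.5, -0.1, -0.7]
grip_width: 0.0172
t 13.05 pos [ 0.4806 -0.2173  0.0519] F [ 0.5 -0.1 -0.7] w 0.0172 q [-0.52  0.08  1.86  0.    1.2   1.57]
[[0.003, 0.867, -0.498], [-0.001, -0.498, -0.867], [-1.0, 0.003, -0.0]]
units [0.236 0.017 0.   ]
turn [ 0.02 -0.   -0.04]
```

```bash
python3 -m jog '[{"fingers":0,"dx":0.08,"dy":0,"dz":0,"rx":0,"ry":0,"rz":0},{"fingers":0,"dx":0.08,"dy":0,"dz":0,"rx":0,"ry":0,"rz":0},{"fingers":0,"dx":0.05,"dy":0,"dz":0,"rx":0,"ry":0,"rz":0}]' 60; python3 to.py .481 -.2175 .046 -120
```

```text
time_s: 13.35
tool_pos: [0.4805, -0.2174, 0.0469]
tcp_rot: [1.583, 0.913, -1.58]
ft_force: [-2.7, -0.0, 3.9]
grip_width: 0.017
t 13.35 pos [ 0.4805 -0.2174  0.0469] F [-2.7 -0.   3.9] w 0.017 q [-0.52  0.09  1.86  0.    1.19  1.57]
[[0.003, 0.867, -0.498], [-0.001, -0.498, -0.867], [-1.0, 0.003, -0.0]]
units [ 0.037  0.022 -0.006]
turn [ 0.02 -0.   -0.03]
```

```bash
python3 -m jog '[{"fingers":0,"dx":0.05,"dy":0,"dz":0,"rx":0,"ry":0,"rz":0},{"fingers":0,"dx":0.05,"dy":0,"dz":0,"rx":0,"ry":0,"rz":0}]' 60; python3 to.py .481 -.2175 .046 -120
```

```text
time_s: 13.55
tool_pos: [0.4805, -0.2175, 0.0462]
tcp_rot: [1.582, 0.913, -1.58]
ft_force: [-8.1, 3.4, 17.8]
grip_width: 0.0174
t 13.55 pos [ 0.4805 -0.2175  0.0462] F [-8.1  3.4 17.8] w 0.0174 q [-0.52  0.09  1.86 -0.    1.19  1.57]
[[0.002, 0.867, -0.498], [-0.001, -0.498, -0.867], [-1.0, 0.003, 0.0]]
units [ 0.01   0.017 -0.009]
turn [ 0.03  0.   -0.03]
```

```bash
python3 - <<'E'
from h import *
s=snapshot('scene'); save(s,'s10f'); cv2.imwrite('pics/s10.png',cv2.resize(cv2.cvtColor(s['pixels'],cv2.COLOR_RGB2BGR)[140:210,270:350],None,fx=8,fy=8,interpolation=cv2.INTER_CUBIC))
s=snapshot('top'); save(s,'t10'); C=cloud(s)
ok=(s['range_z']>0)&(C[...,2]>.032)&(C[...,2]<.05)&(abs(C[...,1]+.222)<.035)&(C[...,0]>.5)&(C[...,0]<.585)
P=C[ok]; A=np.c_[P[:,:2],np.ones(len(P))]; c=np.linalg.lstsq(A,P[:,2],rcond=None)[0]; print(ok.sum(),'slope',c, 'mean z',P[:,2].mean())
E
python3 to.py
```

```text
165 slope [0.00701088 0.02270144 0.03808908] mean z 0.03760304206511507
t 13.65 pos [ 0.4805 -0.2174  0.0463] F [-7.   3.4 14.6] w 0.0171 q [-0.52  0.09  1.86 -0.    1.19  1.57]
[[0.002, 0.867, -0.498], [-0.001, -0.498, -0.867], [-1.0, 0.003, 0.0]]
```

View pics/s10.png

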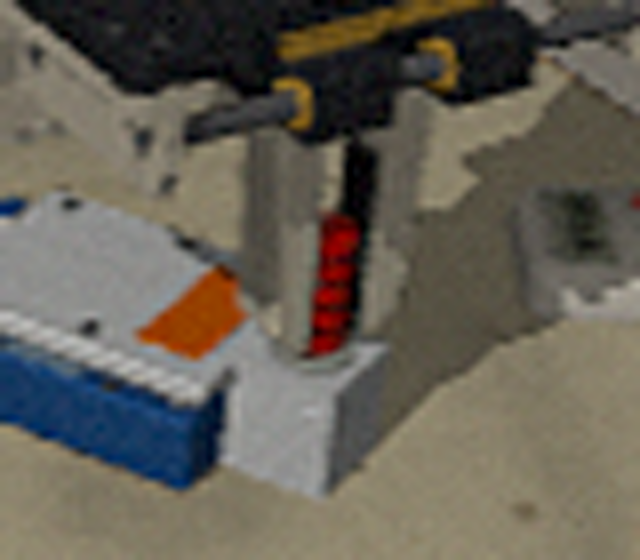

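View pics/s10f.png

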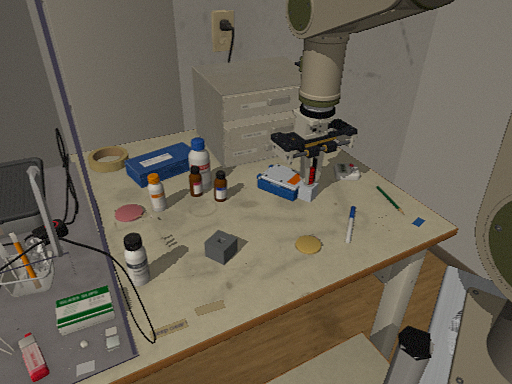

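```bash
python3 -m jog '[{"fingers":0,"dx":0.06,"dy":0,"dz":0,"rx":0,"ry":0,"rz":0}]' 60; python3 - <<'E'
from h import *
for i in range(4):
    s=snapshot('top')
    st=sensors.sense(); print(st['time_s'],st['tool_pos'].round(4),st['ft_force'].round(1),st['grip_width'])
C=cloud(s)
for t in ['brown_bottle_a','yellow_dish']:
    for d in masks_of(t,'top')[:2]:
        p=C[d['mask']&(s['range_z']>0)]; print(t,round(d['confidence'],2),np.median(p,0).round(3))
E
```

```text
time_s: 13.75
tool_pos: [0.4805, -0.2174, 0.0463]
tcp_rot: [1.582, 0.913, -1.58]
ft_force: [-8.1, 4.4, 17.6]
grip_width: 0.0173
13.8 [ 0.4805 -0.2174  0.0463] [-7.5  5.1 15.5] 0.017484187149945898
13.85 [ 0.4805 -0.2175  0.0463] [-8.2  3.6 15.6] 0.017258036738027293
13.9 [ 0.4805 -0.2175  0.0463] [-7.4  3.8 16. ] 0.01712794937055888
13.95 [ 0.4805 -0.2175  0.0463] [-8.4  4.  16.8] 0.017136089122734816
brown_bottle_a 0.81 [ 0.644 -0.099  0.055]
brown_bottle_a 0.68 [ 0.705 -0.084  0.055]
yellow_dish 0.77 [ 0.404 -0.06   0.005]
```

Steady push of about 16 N, lid level, and nothing else has moved. I'm handing in.

```bash
python3 -c "
from plant import finish_job; print(finish_job())"
```

```text
the job is handed in; nothing more can be done
None
```

I swung the lid shut, took the pin from its stand and pushed it through the lid and base holes. I handed in at about 14 s, still gripping the pin and pressing down.

**Last checks:**
- **Pressing:** the downward force held at about 15–17 N, against the roughly 5 N needed to shut the lid. There was also a sideways load of about 9 N.
- **Lid:** the tool came to rest against a hard stop at 46.3 mm. Full insertion should put it at 46–47 mm. The lid's top face measured level at 37.6 mm, against 38 mm when shut. The gap between the tongue and the lug had closed in the scene picture.
- **Bottles and dish:** all were where they started, to within about 2 mm.

**Problems:**
- **Heavy lid push:** during the first lid push the wrist force reached about 44 N up and 22 N sideways (about 49 N in all). The contact was at the closed fingertips on the orange mark, not the gripper's body, but it was harder than I intended and above the 40 N figure set for the arm and body.
- **Refused move:** my first move command was refused because I left out the zero values. Nothing moved.

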